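# Move the fuse-links to the new fuse panel, way for way

## Robot

A 7-joint arm with a two-finger parallel gripper is mounted at the origin on a cart in front of the work surface, level with it; the furniture and walls round the work are solid. World frame = base frame: x ahead of the robot, y to its left, z up, the work surface at z = 0. Lengths are in m, angles in rad, forces in N, time in s.
With the tool pointing down it reaches from about 0.35 to 0.9 m from the base axis. Payload 7.2 kg.
Tool frame: the origin (TCP) lies at the very end of the fingers, on their centre line; the grasp point (between the pads) lies behind it (ctrl.hold_point_z is the z of the grasp point in the tool frame, in m); z points along the fingers, y is the line along which they close (so a half turn about z gives the same grasp; the last joint's range is limited). The gripper opens to 88 mm and grips with 3 to 60 N. Pads are 20 mm wide; open, the fingers measure 115 mm over their backs; the gripper's body (75 mm by 178 mm) begins 61 mm behind the grasp point.
Start: joints at [-1.362, 0.411, -0.013, 1.596, 0.006, 1.134, -0.082], TCP at [0.171, 0.601, 0.223] pointing down, gripper open.
Joint ranges: [-2.95, 2.95], [-0.29, 1.99], [-1.47, 1.44], [0.14, 2.54], [-1.03, 4.17], [0.13, 1.85], [-2.86, 2.86]. Speed limits (rad/s): [2.39, 2.39, 3.01, 3.01, 3.14, 3.14, 3.14].

## Interface

Orientations are given as a rotation vector (axis times angle).
In Python, from plant import status, eyes, ctrl gives the robot as it stands.
- The arm moves only by the tool play_rows, never from a script. Its argument "series" is a list of rows, each a list of 4 numbers: the shift along the tool's x, y, z in mm, then the turn about the tool's z in degrees. In form: [[tx, ty, tz, yaw], ...]. A call has 1 to 8 rows; each row is the pose to reach, as a shift and turn from the pose commanded when the call began, along the tool's axes at that moment; what a row does not reach only later rows make up. A row lasts 1/12 s, in which the tool goes at most 41.7 mm and 7.16 degrees, less where a joint would pass 70% of its speed; a pose out of reach is approached as far as the arm can. A call with a gripper value outside its range is refused whole. "grip" is the opening, from 0 (shut) to 1 (fully open), set as the call begins (left out, the last holds). The fingers move at their own pace and stop on an object; "newtons" is the grip in N (left out, the last holds). Time passes only in rows, so rows that repeat a pose let the fingers close. It gives the time, the measured TCP pose, the force, the opening and the grip force at its end, in the units of the state.
- status.observe(): the state, without advancing time (a new reading comes with each control period).
- eyes.get_image(name): name is "side" or "top" or "wrist"; returns a dict with "img" (420x560x3 uint8, blue, green, red), "K" (3x3 intrinsics, pixels), "cam_to_world" (4x4, takes a point from camera to world coordinates). Camera axes: x right, y down, z forward; pixel columns grow to the right and rows downward; lengths in m; the calibration is good to about 2 mm. A picture is of the moment at which its call begins. There is no depth.
- ctrl.job_done(): hands the job in; it is judged then, once.
The state is a dict: "clock": time; "joint_pos": joint angles; "qd": joint speeds; "tau": joint torques, N m; "tcp_pos": TCP position; "eef_rot": TCP orientation; "force": force on the tool from outside, world axes, zero at the start; "wrist_torque": the same for the moment, N m; "opening": finger opening in m; "grasp_force": force on a finger pad.
Only numpy, scipy, OpenCV 4.12 (cv2) and the standard library are available. Lean on these libraries where they do the work, as an engineer would, in place of code of your own. Each camera call takes 0.05 s, during which the arm holds its last target. There are 200 camera calls.

## Task

The old fuse panel is being replaced by the new empty one beside it: move its four links (three fuses and a solid link) across one by one, seating each fully home and upright in its new jaws, and let go. Every circuit has its own link, so keep the order: the link that stood first from the green terminal strip on the old panel goes first from the green strip on the new one, and so on to the fourth (the panels may lie turned different ways).

Things in the scene. Friction and masses are not known exactly. Their poses are not given: they have to be found in the camera images.
- narrow_fuse_center (a point): Narrow white ceramic fuse-link: box body 16 mm wide, 50 mm long, 48 mm high, steel end plates. Point: centre, 26 mm above the underside, 23 mm above the blades' lower edge; x across the width (grasp this way), y along, z up. Blades at both ends 8 mm thick, 16 mm high, to y = +-40 mm.
- wide_fuse_center (a point): Wide white ceramic fuse-link: box body 30 mm wide, 50 mm long, 52 mm high, steel end plates. Point: centre, 26 mm above the underside, 23 mm above the blades' lower edge; x across the width (grasp this way), y along, z up. Blades at both ends 8 mm thick, 16 mm high, to y = +-40 mm.
- octagon_fuse_center (a point): Eight-sided fuse-link: white ceramic barrel lying between brass caps, 27 mm across flats, 48 mm long, its axis through this point; the side flats are 11 mm high. Point: centre, 26 mm above the underside, 23 mm above the blades' lower edge; x across the width (grasp this way), y along, z up. Blades at both ends 8 mm thick, 16 mm high, to y = +-40 mm.
- solid_link_center (a point): Solid link: metal bar 80 mm long, with an upright grey grip plate 10 mm thick (ribs 12.5), 40 mm long, from 10 mm below to 24 mm above this point. Point: centre, 26 mm above the underside, 23 mm above the blades' lower edge; x across the width (grasp this way), y along, z up. Blades at both ends 8 mm thick, 16 mm high, to y = +-40 mm.
- base_of_narrow_fuse: Old fuse base in which the narrow fuse stands at the start: black plinth 36 x 104 mm fixed on the old plate, with steel jaws like those of the new bays. Origin: middle of its underside, 4 mm above the bench; x along the row as the old panel's, y along the link. Stays where it is and shows which place the link came from.
- base_of_wide_fuse: Old fuse base in which the wide fuse stands at the start: black plinth 36 x 104 mm fixed on the old plate, with steel jaws like those of the new bays. Origin: middle of its underside, 4 mm above the bench; x along the row as the old panel's, y along the link. Stays where it is and shows which place the link came from.
- base_of_octagon_fuse: Old fuse base in which the octagon fuse stands at the start: black plinth 36 x 104 mm fixed on the old plate, with steel jaws like those of the new bays. Origin: middle of its underside, 4 mm above the bench; x along the row as the old panel's, y along the link. Stays where it is and shows which place the link came from.
- base_of_solid_link: Old fuse base in which the solid link stands at the start: black plinth 36 x 104 mm fixed on the old plate, with steel jaws like those of the new bays. Origin: middle of its underside, 4 mm above the bench; x along the row as the old panel's, y along the link. Stays where it is and shows which place the link came from.
- old_panel: Old fuse panel: grey plate with the four old bases, which hold the four links at the start. Fixed, 4 mm thick. Origin: underside, below the middle of the row; x away from the green terminal strip (at x = -121 mm). Places 1 to 4 at x = -87, -29, 29, 87 mm, y = 0; links stand along y, either way round. A seated link's centre is at z = 45 mm.
- new_panel: New panel: bare metal plate, four bays. Fixed, 4 mm thick. Origin: underside, below the middle of the row; x away from the green terminal strip (at x = -121 mm). Places 1 to 4 at x = -87, -29, 29, 87 mm, y = 0; links stand along y, either way round. Plinth tops z = 18 mm; steel jaws 37 mm either side: slot 11 mm, mouth flared to 20 mm at z = 50 mm, no clamping, seat z = 22 mm (link centre then 45).
There are look-alikes about, which are no part of the job. What is shaped like the base_of_solid_link but pink is not meant. What is shaped like the part that bears solid_link_center but pink is not meant.

How it is judged:
By the outcome, as a careful person would: the job done as asked, in the order asked, and still so for the second after the job is handed in, with the robot touching nothing.
It also fails if it takes over 104 s, if anything falls off the work surface, if the arm or the gripper's body presses on something with over 40 N, if the wrist force passes 120 N, or if a joint passes its speed limit or range.

## Working session

There is one attempt and no reset: what is moved stays moved. The work goes in short steps, Python scripts to look and compute and a tool call to move; the robot and the scene stay as the last step left them, time stands still between calls to the robot, and variables do not carry over. Pictures are saved under pics/ and viewed, at most 14 in all, crops included, and the job is handed in when it is done.

Besides the shell and the picture viewer there is one more tool, called as name([rows], argument=value, ...), one row to a line, values as JSON. play_rows: Moves the arm, as the interface text tells. Its arguments: {"type":"object","properties":{"series":{"type":"array","items":{"type":"array","items":{"type":"number"}}},"grip":{"type":"number"},"newtons":{"type":"number"}},"required":["series"]}

```bash
mkdir -p pics; ls
python3 - <<'E'
from plant import status,eyes,ctrl
import cv2,numpy as np
np.set_printoptions(precision=4,suppress=True)
s=status.observe();print(s['clock'],s['tcp_pos'],s['eef_rot'],s['opening'],ctrl.hold_point_z)
for n in('top','side'):
    r=eyes.get_image(n);cv2.imwrite(f'pics/{n}0.png',r['img']);print(n,r['K'],r['cam_to_world'])
    np.savez(f'pics/{n}0.npz',**r)
E
```

```text
pics
0.0 [0.1707 0.6007 0.2218] [-0.4334 -3.1115  0.0025] 0.08777460423106369 -0.0187
top [[468.2312   0.     279.8252]
 [  0.     468.2312 213.4475]
 [  0.       0.       1.    ]] [[-0.0151 -0.9773  0.2115  0.202 ]
 [-0.9999  0.0148 -0.0032 -0.0017]
 [ 0.     -0.2115 -0.9774  1.4069]
 [ 0.      0.      0.      1.    ]]
side [[455.3866   0.     281.6194]
 [  0.     455.3866 211.9914]
 [  0.       0.       1.    ]] [[ 0.9759 -0.1126  0.187   0.2596]
 [-0.2178 -0.5573  0.8012 -0.9079]
 [ 0.014  -0.8226 -0.5684  0.7331]
 [ 0.      0.      0.      1.    ]]
```

View pics/top0.png

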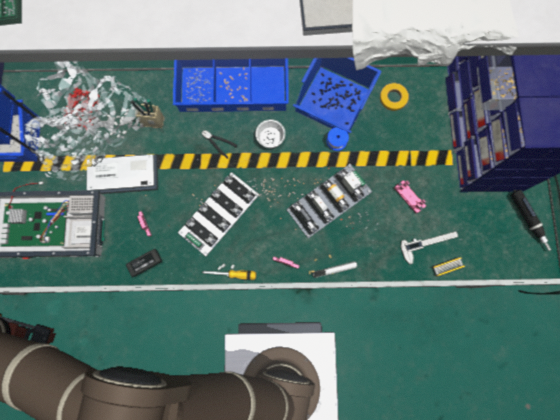

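View pics/side0.png

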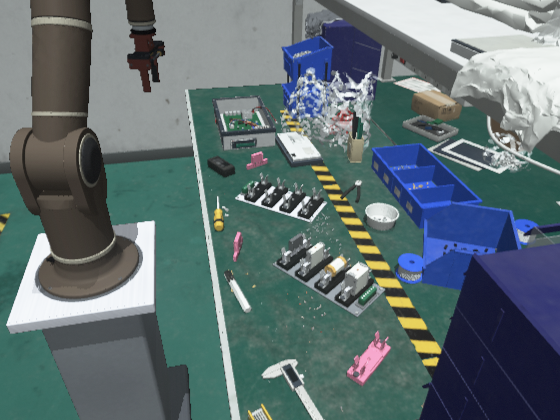

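Run:
```python
import cv2,numpy as np
t=cv2.imread('pics/top0.png');s=cv2.imread('pics/side0.png')
a=cv2.resize(t[160:265,170:380],(800,400),interpolation=cv2.INTER_CUBIC)
cv2.imwrite('pics/c1.png',a)
b=cv2.resize(s[170:320,230:390],(640,600),interpolation=cv2.INTER_CUBIC)
cv2.imwrite('pics/c2.png',b)
```

```text
(no output)
```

View pics/c1.png

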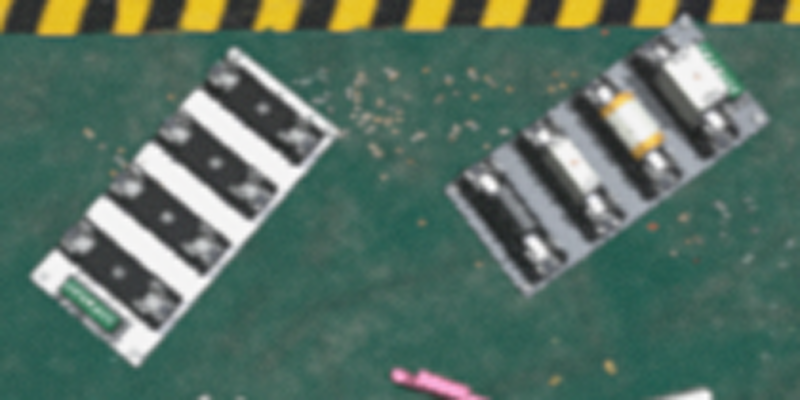

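View pics/c2.png

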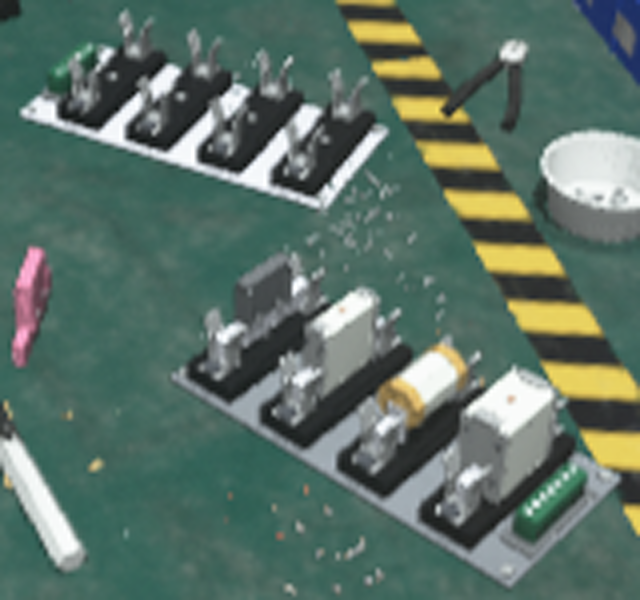

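```bash
cat > h.py <<'E'
import numpy as np,cv2
from scipy.spatial.transform import Rotation as R
np.set_printoptions(precision=4,suppress=True)
def ray(r,px,z):
    K,T=r['K'],r['cam_to_world']
    d=T[:3,:3]@np.linalg.inv(K)@np.array([px[0],px[1],1.]);o=T[:3,3]
    return o+d*(z-o[2])/d[2]
def proj(r,P):
    T=r['cam_to_world'];p=(np.atleast_2d(P)-T[:3,3])@T[:3,:3]
    q=p@r['K'].T;return q[:,:2]/q[:,2:]
def delta(s,xyz,ydir=None):
    """shift(mm) in tool axes and yaw deg to reach TCP xyz with tool y along world angle ydir (deg, mod 180)"""
    M=R.from_rotvec(s['eef_rot']).as_matrix()
    d=M.T@(np.array(xyz)-s['tcp_pos'])*1000
    yaw=0
    if ydir is not None:
        a=np.deg2rad(ydir);v=M.T@np.array([np.cos(a),np.sin(a),0])
        yaw=np.rad2deg(np.arctan2(-v[0],v[1]));yaw=(yaw+90)%180-90
    return np.r_[d,yaw]
E
python3 - <<'E'
from h import *
t=dict(np.load('pics/top0.npz'));s=dict(np.load('pics/side0.npz'))
for n,c in dict(new=[(233,47),(340,130),(137,366),(30,275)],old=[(686,14),(770,120),(529,297),(446,187)]).items():
    P=np.array([ray(t,(x/3.81+170,y/3.81+160),.004) for x,y in c]);print(n,P[:,:2])
    print([np.linalg.norm(P[i]-P[i-1]) for i in range(4)], P.mean(0), np.rad2deg(np.arctan2(*(P[0]-P[3])[1::-1])),np.rad2deg(np.arctan2(*(P[1]-P[2])[1::-1])))
for n,c in dict(new=[(22,113),(323,208),(388,130)],old=[(172,376),(510,585),(620,482)]).items():
    print(n,[ray(s,(x/4+230,y/4+170),.004)[:2] for x,y in c])
E
```

```text
new [[0.6393 0.1437]
 [0.5677 0.0564]
 [0.3779 0.2177]
 [0.452  0.3043]]
[np.float64(0.2467170416212422), np.float64(0.11294067605520586), np.float64(0.2490890080260252), np.float64(0.11406355179854469)] [0.5092 0.1805 0.004 ] -40.616489550787236 -40.351849348307105
old [[ 0.662  -0.2291]
 [ 0.5708 -0.2931]
 [ 0.4283 -0.0932]
 [ 0.519  -0.0288]]
[np.float64(0.24615210003927518), np.float64(0.11145008927589287), np.float64(0.24558918757864648), np.float64(0.11122794831288557)] [ 0.545 -0.161  0.004] -54.46795404885069 -54.51906364087741
new [array([0.3821, 0.2161]), array([0.5671, 0.0572]), array([0.6396, 0.1412])]
old [array([ 0.4309, -0.0917]), array([ 0.5726, -0.2919]), array([ 0.6609, -0.2317])]
```

Run:
```python
from h import *
from plant import status
s=status.observe()
print(R.from_rotvec(s['eef_rot']).as_matrix())
print(delta(s,(.5,.19,.33),-40.5)); print(delta(s,(.535,-.15,.33),-54.5))
t=dict(np.load('pics/top0.npz'))
print([ray(t,(x/3.81+170,y/3.81+160),.018)[:2] for x,y in [(263,107),(215,162),(166,216),(118,271)]])
```

```text
[[-0.962   0.2732 -0.0003]
 [ 0.2732  0.9619 -0.0014]
 [-0.0001 -0.0015 -1.    ]]
[-429.0114 -305.317  -107.6298  -65.3563]
[-555.5763 -622.8167 -107.1525  -51.3563]
[array([0.5841, 0.1178]), array([0.5391, 0.156 ]), array([0.4955, 0.1946]), array([0.4517, 0.2319])]
```

play_rows([
  [-429,-305,-108,-65],
  [-429,-305,-108,-65],
  [-429,-305,-108,-65],
  [-429,-305,-108,-65],
  [-429,-305,-108,-65],
  [-429,-305,-108,-65],
  [-429,-305,-108,-65],
  [-429,-305,-108,-65],
], grip=0.5)

```text
clock: 0.77
tcp_pos: [0.3661, 0.3576, 0.2865]
eef_rot: [1.045, -2.962, 0.0]
force: [0.4, -0.3, 0.0]
opening: 0.0443
grasp_force: 0.0
```

Run:
```python
from h import *
from plant import status
s=status.observe();print(s['clock'],s['tcp_pos'],s['joint_pos'],s['qd'])
print(delta(s,(.5,.19,.33),-40.5))
```

```text
0.7667 [0.3661 0.3576 0.2865] [-0.8463  0.1668 -0.0253  1.776   0.0045  1.1991  1.3761] [ 0.6952 -0.1628  0.1611 -0.0131 -0.0344  0.1728  2.1825]
[   0.9079 -214.5408  -43.4424  -10.6415]
```

play_rows([
  [0,-200,-40,-10],
  [0,-200,-40,-10],
  [0,-200,-40,-10],
  [0,-200,-40,-10],
  [0,-200,-40,-10],
  [0,-200,-40,-10],
  [0,-200,-40,-10],
])

```text
clock: 1.35
tcp_pos: [0.4913, 0.2006, 0.3264]
eef_rot: [-1.284, 2.867, -0.001]
force: [-0.2, 0.4, -1.5]
opening: 0.0439
grasp_force: 0.0
```

Run:
```python
from h import *
from plant import status,eyes
r=eyes.get_image('wrist');cv2.imwrite('pics/w1.png',r['img']);np.savez('pics/w1.npz',**r)
s=status.observe();print(s['clock'],s['tcp_pos'],s['joint_pos'])
print(r['K'],r['cam_to_world'])
M=R.from_rotvec(s['eef_rot']).as_matrix();print(M.T@(r['cam_to_world'][:3,3]-s['tcp_pos']))
print(delta(s,(.535,-.15,.33),-54.5))
```

```text
1.4 [0.4899 0.2026 0.326 ] [-0.5775  0.172   0.1105  1.6798 -0.02    1.2915  1.9531]
[[292.1461   0.     283.1067]
 [  0.     292.1461 212.0659]
 [  0.       0.       1.    ]] [[-0.7454  0.6466  0.1619  0.4469]
 [ 0.6666  0.7232  0.1808  0.1517]
 [-0.0002  0.2427 -0.9701  0.4891]
 [ 0.      0.      0.      1.    ]]
[ 0.0668 -0.0015 -0.1631]
[ 233.9922 -267.6534   -4.0647   12.9415]
```

View pics/w1.png

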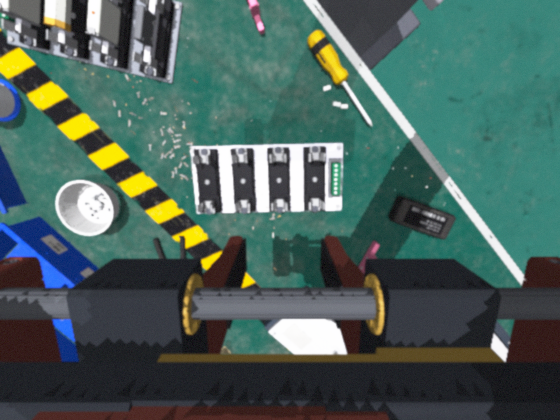

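```bash
cat >> h.py <<'E'
def dots(r,guess,z,w=7):
    """bright bolt centre on dark plinth near each guessed px"""
    g=cv2.cvtColor(r['img'],cv2.COLOR_BGR2GRAY).astype(float);out=[]
    for x,y in guess:
        x,y=int(round(x)),int(round(y));p=g[y-w:y+w+1,x-w:x+w+1]
        m=np.clip(p-np.median(p)-15,0,None);yy,xx=np.mgrid[-w:w+1,-w:w+1]
        out.append((x+(m*xx).sum()/m.sum(),y+(m*yy).sum()/m.sum()))
    return np.array(out)
E
python3 - <<'E'
from h import *
r=dict(np.load('pics/w1.npz'))
d=dots(r,[(315,180),(279,180),(243,180),(207,182)],0,5);print(d)
P=np.array([ray(r,p,.018) for p in d]);print(P[:,:2],P.mean(0),np.linalg.norm(np.diff(P,axis=0),axis=1),np.rad2deg(np.arctan2(*(P[3]-P[0])[1::-1])))
im=cv2.resize(r['img'][140:220,185:350],(800,388),interpolation=cv2.INTER_CUBIC);cv2.imwrite('pics/c3.png',im)
E
```

```text
[[314.3905 179.0692]
 [278.5334 179.8837]
 [242.5459 180.6625]
 [206.6719 181.643 ]]
[[0.4511 0.2322]
 [0.4952 0.1946]
 [0.5395 0.1567]
 [0.5839 0.1191]] [0.5174 0.1756 0.018 ] [0.058  0.0583 0.0582] -40.43115378039932
```

play_rows([
  [234,-268,0,13],
  [234,-268,0,13],
  [234,-268,0,13],
  [234,-268,0,13],
  [234,-268,0,13],
  [234,-268,0,13],
  [234,-268,0,13],
  [234,-268,0,13],
])

```text
clock: 2.07
tcp_pos: [0.5329, -0.127, 0.326]
eef_rot: [0.964, -2.99, -0.002]
force: [1.3, 0.7, 0.3]
opening: 0.0435
grasp_force: 0.0
```

Run:
```python
from h import *
from plant import status
s=status.observe();print(s['clock'],s['tcp_pos'],s['joint_pos'])
print(delta(s,(.535,-.15,.33),-54.5))
```

```text
2.0667 [ 0.5329 -0.127   0.326 ] [-0.1665  0.206   0.3792  1.6543 -0.0797  1.2968  2.4219]
[ 11.7466 -19.8933  -4.0295   0.255 ]
```

play_rows([
  [12,-20,60,0],
  [12,-20,120,0],
  [12,-20,120,0],
  [12,-20,120,0],
])

```text
clock: 2.4
tcp_pos: [0.5306, -0.1483, 0.199]
eef_rot: [0.958, -2.981, -0.009]
force: [-2.1, 1.0, -1.0]
opening: 0.0437
grasp_force: 0.0
```

Run:
```python
from h import *
from plant import status,eyes
r=eyes.get_image('wrist');cv2.imwrite('pics/w2.png',r['img']);np.savez('pics/w2.npz',**r)
s=status.observe();print(s['clock'],s['tcp_pos'],s['joint_pos'])
```

```text
2.45 [ 0.5324 -0.1485  0.2029] [-0.1112  0.3194  0.3739  1.8111 -0.1326  1.044   2.5062]
```

View pics/w2.png

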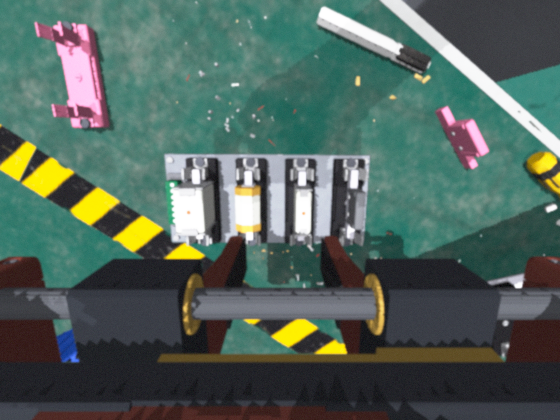

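Run:
```python
from h import *
r=dict(np.load('pics/w2.npz'))
for p,z in [((167,155),.004),((369,155.5),.004),((195,212),.071),((303,212),.067)]: print(p,ray(r,p,z))
a=np.deg2rad(125.5);X=np.array([np.cos(a),np.sin(a),0]);Y=np.array([-X[1],X[0],0])
o=np.array([.5395,-.1533,0])
pts=[o+X*x/1e3+Y*y/1e3+[0,0,z/1e3] for x,y,z in [(-87,0,71),(-29,0,58.5),(29,0,67),(87,0,69),(-133,56,4),(-133,-56,4),(115,56,4),(115,-56,4)]]
q=proj(r,pts);print(q)
im=cv2.resize(r['img'][145:250,160:375],None,fx=3.7,fy=3.7,interpolation=cv2.INTER_CUBIC)
for u in q: 
  c=((u-[160,145])*3.7).astype(int);cv2.drawMarker(im,tuple(int(v) for v in c),(0,0,255),0,12,1)
cv2.imwrite('pics/c4.png',im)
```

```text
(167, 155) [ 0.5704 -0.2886  0.004 ]
(369, 155.5) [ 0.4294 -0.0904  0.004 ]
(195, 212) [ 0.5863 -0.2173  0.071 ]
(303, 212) [ 0.5228 -0.1265  0.067 ]
[[187.3763 211.1444]
 [245.6197 208.395 ]
 [300.5739 210.1788]
 [356.7656 210.5836]
 [162.6532 152.7804]
 [170.9201 241.4412]
 [369.0297 153.0235]
 [362.9475 241.1273]]
```

View pics/c4.png

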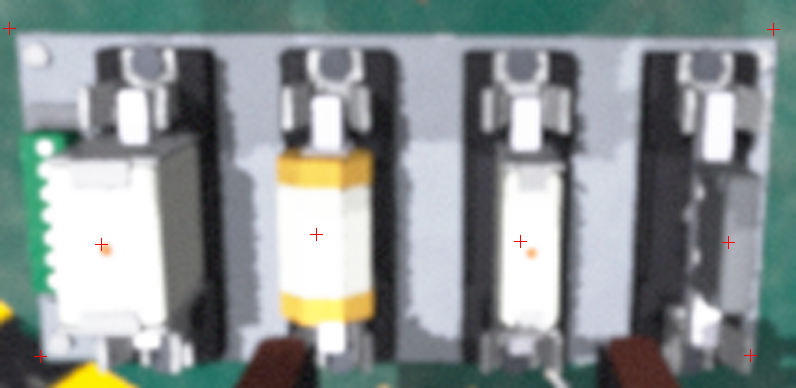

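Run:
```python
from h import *
r=dict(np.load('pics/w2.npz'))
A=ray(r,(188.6,212.6),.071);B=ray(r,(303.4,213.4),.067)
print(A,B,np.linalg.norm((B-A)[:2]),np.rad2deg(np.arctan2(*(B-A)[1::-1])))
C=ray(r,(164.6,155),.004);D=ray(r,(369.5,155.3),.004);print(C,D,np.linalg.norm(C-D),np.rad2deg(np.arctan2(*(D-C)[1::-1])))
u=(B-A)[:2]/np.linalg.norm((B-A)[:2]);m=(A+B)[:2]/2;print('origin',m+u*.029)
u=(D-C)[:2]/np.linalg.norm((D-C)[:2]);n=np.array([u[1],-u[0]]);print('origin2',C[:2]*.5+D[:2]*.5+u*.0094+.056*n, C[:2]*.5+D[:2]*.5+u*.0094-.056*n)
for k in range(2):
  t=dict(np.load('pics/top0.npz'));print(ray(t,(170+[698,571][k]/3.81,160+[75,162][k]/3.81),[.071,.067][k]))
from plant import status
s=status.observe();print(s['tcp_pos'])
```

```text
[ 0.5906 -0.2223  0.071 ] [ 0.5237 -0.1252  0.067 ] 0.11788130639133254 124.56841268100108
[ 0.5721 -0.2909  0.004 ] [ 0.4289 -0.09    0.004 ] 0.24667936112482527 125.47987505359211
origin [ 0.5407 -0.1499]
origin2 [ 0.5406 -0.1503] [ 0.4494 -0.2153]
[ 0.5902 -0.2252  0.071 ]
[ 0.5231 -0.1245  0.067 ]
[ 0.5324 -0.1485  0.2029]
```

```bash
cat >> h.py <<'E'
O=np.array([.5405,-.1510]);aO=125.4;N=np.array([.5174,.1756]);aN=-40.43
def place(p,i,dx=0,dy=0):
    o,a=(O,aO) if p=='o' else (N,aN);a=np.deg2rad(a);c,s=np.cos(a),np.sin(a)
    x=[-.087,-.029,.029,.087][i-1]+dx;return o+[x*c-dy*s,x*s+dy*c]
def go(p,i,z,s=None,**k):
    if s is None:
        from plant import status;s=status.observe()
    print(s['clock'],s['tcp_pos'],s['opening'],'->',p,i,z,delta(s,(*place(p,i,**k),z),aO if p=='o' else aN))
E
python3 -c "
from h import *
go('o',1,.10)"
```

```text
2.45 [ 0.5324 -0.1485  0.2029] 0.04382895659894979 -> o 1 0.1 [ -5.2832 -94.3748 102.3325   0.2465]
```

play_rows([
  [-5,-40,10,0],
  [-5,-80,40,0],
  [-5,-94,80,0],
  [-5,-94,102,0],
  [-5,-94,102,0],
  [-5,-94,102,0],
  [-5,-94,102,0],
], grip=0.52, newtons=25)

```text
clock: 3.03
tcp_pos: [0.5954, -0.2231, 0.1074]
eef_rot: [-0.961, 2.988, -0.002]
force: [-0.0, -0.4, -0.0]
opening: 0.0459
grasp_force: 0.0
```

Run:
```python
from h import *
from plant import status,eyes
r=eyes.get_image('wrist');np.savez('pics/w3.npz',**r)
im=r['img'];cv2.imwrite('pics/w3.png',im)
s=status.observe()
go('o',1,.03,s)
print(proj(r,[[*place('o',i),z] for i,z in [(1,.071),(2,.0585)]]),proj(r,[s['tcp_pos']]))
```

```text
3.0833 [ 0.5955 -0.2234  0.1078] 0.0457711458892579 -> o 1 0.03 [ 3.1813  4.113  77.743   0.2503]
[[287.7039 230.206 ]
 [364.2799 225.4557]] [[281.986 253.796]]
```

View pics/w3.png

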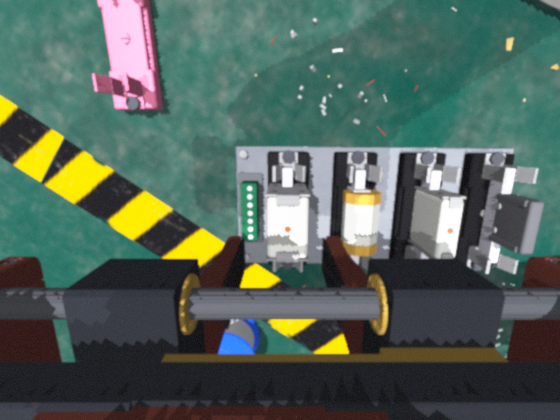

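play_rows([
  [3,4,0,0],
  [3,4,10,0],
  [3,4,30,0],
  [3,4,55,0],
  [3,4,76,0],
  [3,4,76,0],
  [3,4,76,0],
  [3,4,76,0],
])

```text
clock: 3.75
tcp_pos: [0.5894, -0.223, 0.0296]
eef_rot: [-0.959, 2.991, -0.001]
force: [-0.5, 0.1, 0.3]
opening: 0.0458
grasp_force: 0.0
```

```bash
python3 -c "
from h import *
go('o',1,.03)"
```

```text
3.75 [ 0.5894 -0.223   0.0296] 0.04578356128694192 -> o 1 0.03 [-1.8197  0.0283 -0.4066  0.1509]
```

play_rows([
  [-2,0,0,0],
  [-2,0,0,0],
  [-2,0,0,0],
  [-2,0,0,0],
], grip=0, newtons=30)

```text
clock: 4.08
tcp_pos: [0.5914, -0.2217, 0.0295]
eef_rot: [-0.959, 2.99, -0.002]
force: [0.5, 1.1, 5.7]
opening: 0.0303
grasp_force: 30.0
```

play_rows([
  [0,0,-15,0],
  [0,0,-30,0],
  [0,0,-60,0],
  [0,0,-100,0],
  [0,0,-100,0],
  [0,0,-100,0],
])

```text
clock: 4.58
tcp_pos: [0.5917, -0.2221, 0.1306]
eef_rot: [-0.958, 2.988, -0.003]
force: [-0.2, -0.1, -3.0]
opening: 0.0298
grasp_force: 30.0
```

```bash
python3 -c "
from h import *
go('n',1,.13)"
```

```text
4.5833 [ 0.5917 -0.2221  0.1306] 0.029832402070788598 -> n 1 0.13 [-149.7188  451.1669   -0.443   -14.0227]
```

play_rows([
  [-150,451,0,-14],
  [-150,451,0,-14],
  [-150,451,0,-14],
  [-150,451,0,-14],
  [-150,451,0,-14],
  [-150,451,0,-14],
  [-150,451,0,-14],
  [-150,451,0,-14],
])

```text
clock: 5.25
tcp_pos: [0.4899, 0.0984, 0.1269]
eef_rot: [1.315, -2.85, -0.001]
force: [0.4, 0.2, -2.4]
opening: 0.0297
grasp_force: 30.0
```

```bash
python3 -c "
from h import *
go('n',1,.10)"
```

```text
5.25 [0.4899 0.0984 0.1269] 0.029706456802419335 -> n 1 0.1 [-76.6024 116.0933  26.8763  -0.0169]
```

play_rows([
  [-70,100,0,0],
  [-70,100,0,0],
  [-70,100,0,0],
  [-70,100,0,0],
  [-70,100,0,0],
  [-70,100,0,0],
])

```text
clock: 5.75
tcp_pos: [0.4606, 0.2142, 0.1271]
eef_rot: [1.316, -2.85, 0.001]
force: [0.3, -1.4, -2.5]
opening: 0.0299
grasp_force: 30.0
```

```bash
python3 -c "
from h import *
go('n',1,.075)"
```

```text
5.75 [0.4606 0.2142 0.1271] 0.029910610275833797 -> n 1 0.075 [-7.5685 18.694  52.0641  0.0171]
```

play_rows([
  [-7.5,18.5,0,0],
  [-7.5,18.5,30,0],
  [-7.5,18.5,52,0],
  [-7.5,18.5,52,0],
  [-7.5,18.5,52,0],
  [-7.5,18.5,52,0],
])

```text
clock: 6.25
tcp_pos: [0.4531, 0.2316, 0.0769]
eef_rot: [-1.313, 2.854, -0.001]
force: [0.5, -0.2, -2.5]
opening: 0.0301
grasp_force: 30.0
```

Run:
```python
from h import *
from plant import status,eyes
r=eyes.get_image('wrist');np.savez('pics/w4.npz',**r)
s=status.observe()
go('n',1,.03,s)
q=proj(r,[[*place('n',i),.018] for i in (2,3,4)]);print(q)
im=r['img'].copy()
for i in (1,2,3,4):
  for dy in(-.037,.037):
    for z in (.05,):
      u=proj(r,[[*place('n',i,0,dy),z]])[0];cv2.drawMarker(im,(int(u[0]),int(u[1])),(0,0,255),0,7,1)
for u in q: cv2.drawMarker(im,(int(u[0]),int(u[1])),(0,0,255),0,7,1)
cv2.imwrite('pics/w4.png',cv2.resize(im[100:300,60:340],(800,571),interpolation=cv2.INTER_CUBIC))
```

```text
6.3 [0.4533 0.2321 0.0774] 0.029845944315103415 -> n 1 0.03 [ 1.5075  1.6355 47.3725 -0.1258]
[[211.3327 224.2249]
 [137.9907 224.4655]
 [ 64.681  224.7059]]
```

View pics/w4.png

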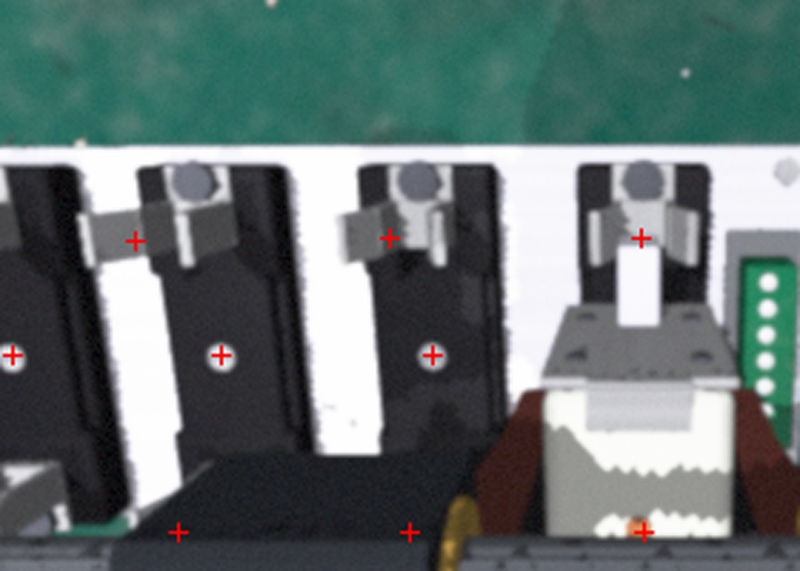

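play_rows([
  [1.5,1.6,3,0],
  [1.5,1.6,13,0],
  [1.5,1.6,23,0],
  [1.5,1.6,33,0],
  [1.5,1.6,41,0],
  [1.5,1.6,45,0],
  [1.5,1.6,47,0],
  [1.5,1.6,48,0],
])

```text
clock: 6.97
tcp_pos: [0.4498, 0.232, 0.0292]
eef_rot: [1.315, -2.852, 0.0]
force: [-8.6, -6.7, 32.0]
opening: 0.0298
grasp_force: 30.0
```

```bash
python3 -c "
from h import *
go('n',1,.0295)"
```

```text
6.9667 [0.4498 0.232  0.0292] 0.029765001361381778 -> n 1 0.0295 [-0.8474 -1.0221 -0.3171 -0.0547]
```

play_rows([
  [0,0,-1,0],
  [0,0,-1,0],
])

```text
clock: 7.13
tcp_pos: [0.4501, 0.2324, 0.0294]
eef_rot: [1.316, -2.853, 0.0]
force: [0.1, -2.3, 3.3]
opening: 0.0295
grasp_force: 30.0
```

play_rows([
  [0,0,-1,0],
  [0,0,-1,0],
  [0,0,-1,0],
  [0,0,-40,0],
  [0,0,-80,0],
  [0,0,-110,0],
  [0,0,-110,0],
  [0,0,-110,0],
], grip=0.5)

```text
clock: 7.8
tcp_pos: [0.451, 0.2336, 0.1409]
eef_rot: [-1.315, 2.849, 0.002]
force: [-0.3, -0.5, -1.1]
opening: 0.044
grasp_force: 0.0
```

Run:
```python
from h import *
from plant import status,eyes
r=eyes.get_image('wrist');np.savez('pics/w5.npz',**r)
s=status.observe();go('o',2,.14,s)
q=proj(r,[[*place('n',1),.071]])[0];x,y=int(q[0]),int(q[1]);print(q)
h=cv2.cvtColor(r['img'],cv2.COLOR_BGR2HSV)[y-12:y+13,x-12:x+13]
m=(h[...,1]>90)&(h[...,0]<25)&(h[...,2]>100);ys,xs=np.nonzero(m);print(m.sum(),xs.mean()+x-12,ys.mean()+y-12)
cv2.imwrite('pics/w5.png',r['img'])
```

```text
7.85 [0.45   0.233  0.1395] 0.04372561324123706 -> o 2 0.14 [ 240.7577 -346.0087   -0.8103   14.1713]
[281.1669 219.6891]
9 282.8888888888889 217.33333333333334
```

play_rows([
  [241,-346,0,14],
  [241,-346,0,14],
  [241,-346,0,14],
  [241,-346,0,14],
  [241,-346,0,14],
  [241,-346,0,14],
  [241,-346,0,14],
  [241,-346,0,14],
], grip=0.44)

```text
clock: 8.52
tcp_pos: [0.5337, -0.0915, 0.1375]
eef_rot: [0.959, -2.989, -0.001]
force: [1.3, 0.3, -0.5]
opening: 0.0386
grasp_force: 0.0
```

```bash
python3 -c "
from h import *
go('o',2,.14)"
```

```text
8.5167 [ 0.5337 -0.0915  0.1375] 0.03861400346565428 -> o 2 0.14 [ 29.1804 -81.3008  -2.5392   0.176 ]
```

play_rows([
  [29,-81,0,0],
  [29,-81,0,0],
  [29,-81,0,0],
  [29,-81,30,0],
  [29,-81,50,0],
  [29,-81,50,0],
  [29,-81,50,0],
  [29,-81,50,0],
])

```text
clock: 9.18
tcp_pos: [0.5581, -0.1724, 0.0893]
eef_rot: [0.959, -2.991, -0.0]
force: [0.6, -0.7, 0.1]
opening: 0.0388
grasp_force: 0.0
```

```bash
python3 -c "
from h import *
go('o',2,.0275)"
```

```text
9.1833 [ 0.5581 -0.1724  0.0893] 0.03878470348147772 -> o 2 0.0275 [ 1.8859 -1.3987 61.8348  0.1613]
```

play_rows([
  [2,-1.4,10,0],
  [2,-1.4,30,0],
  [2,-1.4,50,0],
  [2,-1.4,62.5,0],
  [2,-1.4,62.5,0],
  [2,-1.4,62.5,0],
  [2,-1.4,62.5,0],
])

```text
clock: 9.77
tcp_pos: [0.558, -0.1751, 0.0277]
eef_rot: [-0.959, 2.991, -0.001]
force: [0.6, 0.4, 0.3]
opening: 0.0389
grasp_force: 0.0
```

play_rows([
  [0,0,0,0],
  [0,0,0,0],
  [0,0,0,0],
  [0,0,0,0],
], grip=0)

```text
clock: 10.1
tcp_pos: [0.558, -0.1749, 0.0277]
eef_rot: [-0.959, 2.99, -0.001]
force: [-0.7, -0.2, 5.6]
opening: 0.0258
grasp_force: 30.0
```

```bash
python3 -c "
from h import *
go('o',2,.0265)"
```

```text
10.1 [ 0.558  -0.1749  0.0277] 0.02577306267671118 -> o 2 0.0265 [0.3667 0.6299 1.2006 0.1558]
```

play_rows([
  [0,0,-15,0],
  [0,0,-30,0],
  [0,0,-60,0],
  [0,0,-100,0],
  [0,0,-100,0],
  [0,0,-100,0],
])

```text
clock: 10.6
tcp_pos: [0.5587, -0.1752, 0.1291]
eef_rot: [-0.958, 2.988, -0.003]
force: [0.2, -0.6, -1.6]
opening: 0.0259
grasp_force: 30.0
```

Run:
```python
from h import *
from plant import status,eyes
r=eyes.get_image('wrist');np.savez('pics/w6.npz',**r)
cv2.imwrite('pics/w6.png',cv2.resize(r['img'][130:320,180:400],(660,570)))
go('n',2,.128)
```

```text
10.65 [ 0.5575 -0.1746  0.1273] 0.025802109791822746 -> n 2 0.128 [-164.0647  336.3755   -0.7276  -14.0097]
```

View pics/w6.png

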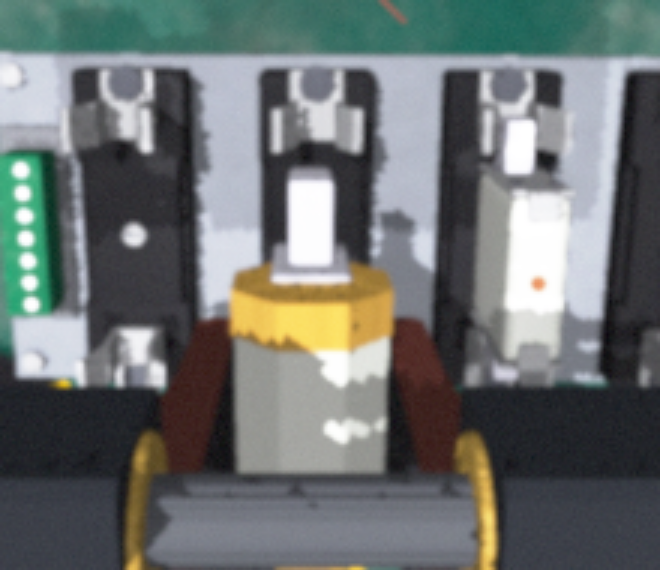

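play_rows([
  [-164,336,0,-14],
  [-164,336,0,-14],
  [-164,336,0,-14],
  [-164,336,0,-14],
  [-164,336,0,-14],
  [-164,336,0,-14],
  [-164,336,0,-14],
  [-164,336,0,-14],
])

```text
clock: 11.32
tcp_pos: [0.5002, 0.1555, 0.1253]
eef_rot: [1.316, -2.85, -0.0]
force: [0.6, 0.1, -0.7]
opening: 0.0256
grasp_force: 30.0
```

```bash
python3 -c "
from h import *
go('n',2,.075)
r=dict(np.load('pics/w6.npz'));d=dots(r,[(133/3+180,235/3+130)],0,5)[0];print(d,ray(r,d,.018),place('o',1))"
```

```text
11.3167 [0.5002 0.1555 0.1253] 0.025580333514517845 -> n 2 0.075 [-26.572   28.8976  50.2661  -0.0142]
[224.335  208.0514] [ 0.5904 -0.2219  0.018 ] [ 0.5909 -0.2219]
```

play_rows([
  [-26.5,29,0,0],
  [-26.5,29,0,0],
  [-26.5,29,15,0],
  [-26.5,29,50,0],
  [-26.5,29,50,0],
  [-26.5,29,50,0],
  [-26.5,29,50,0],
  [-26.5,29,50,0],
])

```text
clock: 11.98
tcp_pos: [0.4979, 0.1928, 0.0779]
eef_rot: [-1.315, 2.852, 0.0]
force: [-0.0, -0.3, -1.2]
opening: 0.0258
grasp_force: 30.0
```

```bash
python3 -c "
from h import *
go('n',2,.0277)"
```

```text
11.9833 [0.4979 0.1928 0.0779] 0.025814540782117267 -> n 2 0.0277 [ 0.5274  3.0591 50.2025 -0.0555]
```

play_rows([
  [0,2.3,3,0],
  [0,2.3,15,0],
  [0,2.3,25,0],
  [0,2.3,35,0],
  [0,2.3,43,0],
  [0,2.3,48,0],
  [0,2.3,50,0],
  [0,2.3,50.5,0],
])

```text
clock: 12.65
tcp_pos: [0.4952, 0.1941, 0.0273]
eef_rot: [1.315, -2.852, -0.001]
force: [-7.2, -3.6, 23.2]
opening: 0.0253
grasp_force: 30.0
```

```bash
python3 -c "
from h import *
go('n',2,.0277)"
```

```text
12.65 [0.4952 0.1941 0.0273] 0.025284157090426973 -> n 2 0.0277 [-0.2747  0.1288 -0.351  -0.0537]
```

Seated. Release and rise.

play_rows([
  [0,0,-0.7,0],
  [0,0,-0.7,0],
])

```text
clock: 12.82
tcp_pos: [0.4957, 0.1943, 0.0275]
eef_rot: [-1.316, 2.852, 0.0]
force: [-1.9, -1.1, 7.1]
opening: 0.0258
grasp_force: 30.0
```

play_rows([
  [0,0,-1,0],
  [0,0,-1,0],
  [0,0,-1,0],
  [0,0,-40,0],
  [0,0,-80,0],
  [0,0,-110,0],
  [0,0,-110,0],
  [0,0,-110,0],
], grip=0.44)

```text
clock: 13.48
tcp_pos: [0.4966, 0.1951, 0.1386]
eef_rot: [-1.315, 2.849, 0.001]
force: [-0.6, 0.1, -0.8]
opening: 0.0387
grasp_force: 0.0
```

```bash
python3 -c "
from h import *
go('o',3,.14)"
```

```text
13.4833 [0.4966 0.1951 0.1386] 0.03874725230950928 -> o 3 0.14 [ 227.8    -229.7844   -1.9547   14.1616]
```

play_rows([
  [228,-230,0,14],
  [228,-230,0,14],
  [228,-230,0,14],
  [228,-230,0,14],
  [228,-230,0,14],
  [228,-230,0,14],
  [228,-230,0,14],
  [228,-230,0,14],
], grip=0.36)

```text
clock: 14.15
tcp_pos: [0.5213, -0.1318, 0.1355]
eef_rot: [0.955, -2.99, 0.0]
force: [0.9, 0.1, -0.5]
opening: 0.0316
grasp_force: 0.0
```

```bash
python3 -c "
from h import *
go('o',3,.09)"
```

```text
14.15 [ 0.5213 -0.1318  0.1355] 0.03162404309724396 -> o 3 0.09 [-4.6198  2.2477 45.5163  0.0404]
```

play_rows([
  [-3,1,0,0],
  [-3,1,20,0],
  [-3,1,45,0],
  [-3,1,45,0],
  [-3,1,45,0],
  [-3,1,45,0],
])

```text
clock: 14.65
tcp_pos: [0.5243, -0.1257, 0.092]
eef_rot: [0.959, -2.991, -0.0]
force: [-0.1, 0.1, -0.5]
opening: 0.0312
grasp_force: 0.0
```

```bash
python3 -c "
from h import *
go('o',3,.0285)"
```

```text
14.65 [ 0.5243 -0.1257  0.092 ] 0.031184622175054567 -> o 3 0.0285 [ 1.413  -1.0775 63.5249  0.1607]
```

play_rows([
  [1.4,-1,10,0],
  [1.4,-1,30,0],
  [1.4,-1,50,0],
  [1.4,-1,63,0],
  [1.4,-1,63,0],
  [1.4,-1,63,0],
  [1.4,-1,63,0],
])

```text
clock: 15.23
tcp_pos: [0.5246, -0.1276, 0.0299]
eef_rot: [-0.959, 2.99, -0.001]
force: [-0.6, 0.3, 0.5]
opening: 0.0315
grasp_force: 0.0
```

play_rows([
  [0,0,0,0],
  [0,0,0,0],
  [0,0,0,0],
  [0,0,0,0],
], grip=0)

```text
clock: 15.57
tcp_pos: [0.5244, -0.1274, 0.0298]
eef_rot: [-0.959, 2.99, -0.0]
force: [-1.1, 1.0, 5.1]
opening: 0.0159
grasp_force: 30.0
```

play_rows([
  [0,0,-15,0],
  [0,0,-30,0],
  [0,0,-60,0],
  [0,0,-100,0],
  [0,0,-100,0],
  [0,0,-100,0],
])

```text
clock: 16.07
tcp_pos: [0.5253, -0.1276, 0.131]
eef_rot: [-0.958, 2.987, -0.002]
force: [-0.3, 0.6, -1.5]
opening: 0.0157
grasp_force: 30.0
```

```bash
python3 -c "
from h import *
go('n',3,.128)"
```

```text
16.0667 [ 0.5253 -0.1276  0.131 ] 0.015695897730720266 -> n 3 0.128 [-176.9372  223.1022    3.0435  -14.0122]
```

Seated z for the narrow fuse is 0.0298.

play_rows([
  [-177,223,0,-14],
  [-177,223,0,-14],
  [-177,223,0,-14],
  [-177,223,0,-14],
  [-177,223,0,-14],
  [-177,223,0,-14],
  [-177,223,0,-14],
  [-177,223,0,-14],
])

```text
clock: 16.73
tcp_pos: [0.5364, 0.1662, 0.1271]
eef_rot: [1.331, -2.845, -0.006]
force: [0.4, 1.3, -2.0]
opening: 0.0157
grasp_force: 30.0
```

```bash
python3 -c "
from h import *
go('n',3,.077)"
```

```text
16.7333 [0.5364 0.1662 0.1271] 0.015719451577289108 -> n 3 0.077 [ 5.2751 -8.5773 50.0221  0.5659]
```

play_rows([
  [1,-2,0,0],
  [1,-2,20,0],
  [1,-2,45,0],
  [1,-2,45,0],
  [1,-2,45,0],
  [1,-2,45,0],
])

```text
clock: 17.23
tcp_pos: [0.5393, 0.1536, 0.0844]
eef_rot: [1.314, -2.853, 0.001]
force: [0.5, -0.7, -0.7]
opening: 0.0158
grasp_force: 30.0
```

```bash
python3 -c "
from h import *
go('n',3,.0298)"
```

```text
17.2333 [0.5393 0.1536 0.0844] 0.015829617231142557 -> n 3 0.0298 [-2.5258  1.978  54.5673 -0.1159]
```

play_rows([
  [-2.2,1.6,5,0],
  [-2.2,1.6,18,0],
  [-2.2,1.6,29,0],
  [-2.2,1.6,39,0],
  [-2.2,1.6,47,0],
  [-2.2,1.6,52,0],
  [-2.2,1.6,54,0],
  [-2.2,1.6,55,0],
])

```text
clock: 17.9
tcp_pos: [0.5388, 0.1574, 0.0297]
eef_rot: [1.316, -2.851, -0.001]
force: [-7.9, -2.3, 20.4]
opening: 0.0157
grasp_force: 30.0
```

```bash
python3 -c "
from h import *
go('n',3,.0298)"
```

```text
17.9 [0.5388 0.1574 0.0297] 0.01566348348122267 -> n 3 0.0298 [ 0.0095 -0.8875 -0.1173 -0.0358]
```

play_rows([
  [0,0,-0.7,0],
  [0,0,-0.7,0],
])

```text
clock: 18.07
tcp_pos: [0.5397, 0.1576, 0.0301]
eef_rot: [-1.316, 2.852, -0.0]
force: [1.1, 0.1, -1.2]
opening: 0.0155
grasp_force: 30.0
```

play_rows([
  [0,0,-1,0],
  [0,0,-1,0],
  [0,0,-1,0],
  [0,0,-40,0],
  [0,0,-80,0],
  [0,0,-110,0],
  [0,0,-110,0],
  [0,0,-110,0],
], grip=0.34)

```text
clock: 18.73
tcp_pos: [0.5405, 0.1581, 0.1416]
eef_rot: [-1.315, 2.849, 0.0]
force: [-0.3, -0.1, -0.9]
opening: 0.0299
grasp_force: 0.0
```

```bash
python3 -c "
from h import *
go('o',4,.14)"
```

```text
18.7333 [0.5405 0.1581 0.1416] 0.029944030857561105 -> o 4 0.14 [ 213.9505 -116.1437    0.9548   14.1563]
```

play_rows([
  [214,-116,0,14],
  [214,-116,0,14],
  [214,-116,0,14],
  [214,-116,0,14],
  [214,-116,0,14],
  [214,-116,0,14],
  [214,-116,0,14],
  [214,-116,0,14],
])

```text
clock: 19.4
tcp_pos: [0.4874, -0.0825, 0.1386]
eef_rot: [0.952, -2.992, -0.0]
force: [-0.5, 1.4, -0.4]
opening: 0.0297
grasp_force: 0.0
```

play_rows([
  [0,0,0,0],
  [0,0,20,0],
  [0,0,45,0],
  [0,0,45,0],
  [0,0,45,0],
  [0,0,45,0],
])

```text
clock: 19.9
tcp_pos: [0.4892, -0.0796, 0.0951]
eef_rot: [0.961, -2.991, -0.0]
force: [0.5, -0.4, -0.1]
opening: 0.0299
grasp_force: 0.0
```

```bash
python3 -c "
from h import *
go('o',4,.034)"
```

```text
19.9 [ 0.4892 -0.0796  0.0951] 0.029939756630405757 -> o 4 0.034 [-0.5225 -0.9252 61.1199  0.2376]
```

play_rows([
  [-0.5,-0.9,10,0],
  [-0.5,-0.9,30,0],
  [-0.5,-0.9,50,0],
  [-0.5,-0.9,61,0],
  [-0.5,-0.9,61,0],
  [-0.5,-0.9,61,0],
  [-0.5,-0.9,61,0],
])

```text
clock: 20.48
tcp_pos: [0.4903, -0.0811, 0.0345]
eef_rot: [-0.959, 2.991, -0.001]
force: [-0.4, 0.3, -0.3]
opening: 0.0303
grasp_force: 0.0
```

play_rows([
  [0,0,0,0],
  [0,0,0,0],
  [0,0,0,0],
  [0,0,0,0],
], grip=0)

```text
clock: 20.82
tcp_pos: [0.49, -0.0809, 0.0343]
eef_rot: [-0.959, 2.991, -0.0]
force: [-1.3, 0.4, 4.1]
opening: 0.0099
grasp_force: 30.0
```

play_rows([
  [0,0,-15,0],
  [0,0,-30,0],
  [0,0,-60,0],
  [0,0,-100,0],
  [0,0,-100,0],
  [0,0,-100,0],
])

```text
clock: 21.32
tcp_pos: [0.4911, -0.0809, 0.1356]
eef_rot: [-0.958, 2.987, -0.002]
force: [-0.7, 0.1, -2.2]
opening: 0.0101
grasp_force: 30.0
```

```bash
python3 -c "
from h import *
go('n',4,.13)"
```

```text
21.3167 [ 0.4911 -0.0809  0.1356] 0.010140062453598551 -> n 4 0.13 [-191.6291  108.9855    6.1737  -14.0047]
```

play_rows([
  [-192,109,0,-14],
  [-192,109,0,-14],
  [-192,109,0,-14],
  [-192,109,0,-14],
  [-192,109,0,-14],
  [-192,109,0,-14],
  [-192,109,0,-14],
  [-192,109,0,-14],
])

```text
clock: 21.98
tcp_pos: [0.5814, 0.1195, 0.1318]
eef_rot: [1.318, -2.848, -0.0]
force: [-0.4, -0.4, -0.4]
opening: 0.0099
grasp_force: 30.0
```

play_rows([
  [0,0,0,0],
  [0,0,20,0],
  [0,0,45,0],
  [0,0,45,0],
  [0,0,45,0],
  [0,0,45,0],
  [0,0,45,0],
])

```text
clock: 22.57
tcp_pos: [0.5833, 0.1188, 0.0901]
eef_rot: [-1.314, 2.851, -0.001]
force: [0.7, 0.2, -0.5]
opening: 0.01
grasp_force: 30.0
```

```bash
python3 -c "
from h import *
go('n',4,.0343)"
```

```text
22.5667 [0.5833 0.1188 0.0901] 0.009970805871206915 -> n 4 0.0343 [-0.399   0.0464 55.8385 -0.076 ]
```

play_rows([
  [-0.4,0,5,0],
  [-0.4,0,18,0],
  [-0.4,0,29,0],
  [-0.4,0,39,0],
  [-0.4,0,47,0],
  [-0.4,0,52,0],
  [-0.4,0,55,0],
  [-0.4,0,56.3,0],
])

```text
clock: 23.23
tcp_pos: [0.5826, 0.1194, 0.0341]
eef_rot: [1.316, -2.852, -0.001]
force: [-10.6, -2.8, 31.6]
opening: 0.0099
grasp_force: 30.0
```

```bash
python3 -c "
from h import *
go('n',4,.0343)"
```

```text
23.2333 [0.5826 0.1194 0.0341] 0.009920496675689427 -> n 4 0.0343 [-0.5292 -0.914  -0.2117 -0.0456]
```

Seated; release, rise and back off for a check.

play_rows([
  [0,0,-0.9,0],
  [0,0,-0.9,0],
])

```text
clock: 23.4
tcp_pos: [0.583, 0.1196, 0.0342]
eef_rot: [-1.316, 2.852, 0.0]
force: [-3.9, -1.4, 9.6]
opening: 0.0101
grasp_force: 30.0
```

play_rows([
  [0,0,-1,0],
  [0,0,-1,0],
  [0,0,-1,0],
  [0,0,-40,0],
  [0,0,-80,0],
  [0,0,-120,0],
  [0,0,-150,0],
  [0,0,-150,0],
], grip=0.34)

```text
clock: 24.07
tcp_pos: [0.5862, 0.1202, 0.1899]
eef_rot: [-1.312, 2.843, -0.002]
force: [0.8, 0.3, -0.0]
opening: 0.0293
grasp_force: 0.0
```

play_rows([
  [-80,80,0,0],
  [-80,80,0,0],
  [-80,80,0,0],
  [-80,80,0,0],
  [-80,80,0,0],
  [-80,80,0,0],
])

```text
clock: 24.57
tcp_pos: [0.5737, 0.2316, 0.1826]
eef_rot: [1.316, -2.852, 0.001]
force: [-0.4, -0.5, 0.2]
opening: 0.0303
grasp_force: 0.0
```

Run:
```python
from h import *
from plant import status,eyes
import time
w=eyes.get_image('wrist');s=eyes.get_image('side')
def mk(r,c,sz):
    x0,y0,x1,y1=c;f=sz/(x1-x0);im=cv2.resize(r['img'][y0:y1,x0:x1],None,fx=f,fy=f,interpolation=cv2.INTER_CUBIC)
    for i,z in((1,.071),(2,.0585),(3,.067),(4,.069)):
        u=(proj(r,[[*place('n',i),z]])[0]-[x0,y0])*f;cv2.drawMarker(im,(int(u[0]),int(u[1])),(0,0,255),0,10,1)
    return im
q=proj(w,[[*place('n',i),.07] for i in(1,2,3,4)]);print(q)
x0=int(max(0,q[:,0].min()-40));x1=int(min(560,q[:,0].max()+40));y0=int(max(0,q[:,1].mean()-60))
a=mk(w,(x0,y0,x1,y0+110),600);b=mk(s,(230,165,335,225),600)
W=np.vstack([a[:250],b[:343]]);cv2.imwrite('pics/w9.png',W);print(status.observe()['clock'])
```

```text
[[385.9468 124.1601]
 [321.7799 124.2448]
 [257.6192 124.3295]
 [193.4646 124.4142]]
24.6667
```

View pics/w9.png

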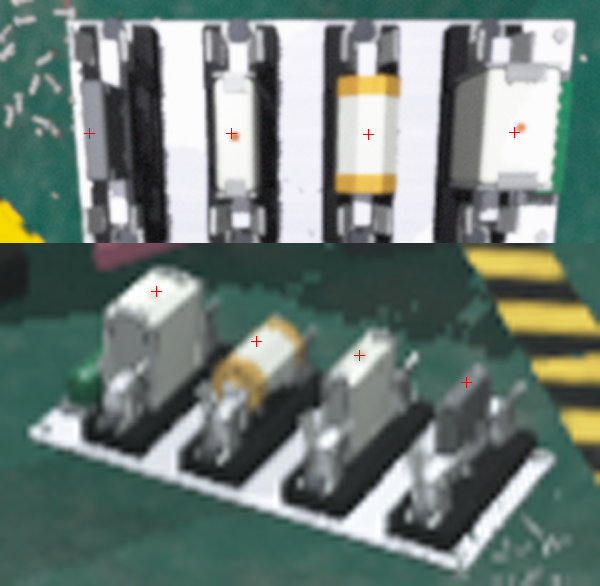

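Run:
```python
from h import *
from plant import status,eyes
def dot(r,P):
    q=proj(r,[P])[0];x,y=int(q[0]),int(q[1]);w=8
    b=r['img'][y-w:y+w+1,x-w:x+w+1].astype(float);m=np.clip(b[...,2]-b[...,0]-40,0,None)
    yy,xx=np.mgrid[-w:w+1,-w:w+1];return np.array([x+(m*xx).sum()/m.sum(),y+(m*yy).sum()/m.sum()])
w=eyes.get_image('wrist');w5=dict(np.load('pics/w5.npz'))
o=np.array(place('n',1));a=np.deg2rad(aN);Rm=np.array([[np.cos(a),np.sin(a)],[-np.sin(a),np.cos(a)]])
for n,r,i,z in(('w5',w5,1,.071),('now',w,1,.071),('now',w,3,.067)):
    p=dot(r,[*place('n',i),z]);
    for zz in(z,z+.006): print(n,i,p,'panel xy off mm',Rm@(ray(r,p,zz)[:2]-place('n',i))*1e3)
```

```text
w5 1 [283.     217.4256] panel xy off mm [-1.5166 -1.938 ]
w5 1 [283.     217.4256] panel xy off mm [-1.522  -3.5823]
now 1 [389.6414 121.7374] panel xy off mm [-2.072  -2.3085]
now 1 [389.6414 121.7374] panel xy off mm [ 0.0219 -1.9816]
now 3 [259.9429 125.8399] panel xy off mm [-0.9421  0.6634]
now 3 [259.9429 125.8399] panel xy off mm [-1.3986  0.9217]
```

```bash
python3 -c "
from plant import ctrl
print(ctrl.job_done())"
```

```text
the job is handed in; nothing more can be done
None
```

All four links are in the new panel and released, in order from the green strip: wide fuse, octagon fuse, narrow fuse, solid link. Insertion heights and pictures show them seated upright, and the job was handed in at about 25 s.

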